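# Fit a splined hub and its taper pulley to a gearbox

## Robot

A 6-joint arm with a two-finger parallel gripper is mounted at the origin on a cart in front of the work surface, level with it; the furniture and walls round the work are solid. World frame = base frame: x ahead of the robot, y to its left, z up, the work surface at z = 0. Lengths are in m, angles in rad, forces in N, time in s.
With the tool pointing down it reaches from about 0.3 to 0.775 m from the base axis. Payload 14.6 kg.
Tool frame: the origin (TCP) lies on the mounting face of the last link; the fingertips stand 199 mm ahead of it and the grasp point (between the pads) lies 180 mm ahead of it; z points along the fingers, y is the direction in which the jaws open and shut (so a half turn about z gives the same grasp; the last joint's range is limited). The gripper opens to 94 mm and grips with 3 to 60 N. Pads are 16 mm wide; open, the fingers measure 119 mm over their backs; the gripper's body (75 mm by 177 mm) begins 78 mm behind the grasp point.
Start: joints at [-1.358, 0.3, 1.521, -0, 1.321, -0.067], TCP at [0.152, -0.529, 0.405] pointing down, gripper open.
Joint ranges: [-3.03, 3.03], [-0.79, 2.21], [0.23, 2.52], [-1.04, 4.18], [0, 3.07], [-2.55, 2.55]. Speed limits (rad/s): [2.22, 2.22, 2.57, 3.14, 3.14, 3.14].

## Interface

Orientations are given as [roll, pitch, yaw] about the fixed x, y, z axes, in that order (R = Rz(yaw) Ry(pitch) Rx(roll)).
In Python, from station import sensors, vision, job gives the robot as it stands. The module is installed in compiled form; this text tells all that it offers.
- The arm moves only by the tool arm_command, never from a script. Its argument "plan" is one flat list of numbers, 5 for each row, row after row: the closure, from -1 (fully open) to 1 (shut), so that 0 is half open, then the shift along the world's x, y, z scaled (see below), then the turn about the world's z scaled (see below). A call has 1 to 20 rows; each row is the pose to reach, as a shift and turn from the pose commanded when the call began; what a row does not reach only later rows make up. The controller multiplies each number of a shift by 400 mm and each number of a turn by 120 degrees. A row lasts 1/10 s, in which the tool goes at most 50 mm and 8.59 degrees, less where a joint would pass 70% of its speed; a pose out of reach is approached as far as the arm can. A call with a number of a shift or a turn outside -1 to 1 is refused whole. A call with a gripper value outside its range is refused whole. The fingers move at their own pace and stop on an object; "newtons" is the grip in N (left out, the last holds). Time passes only in rows, so rows that repeat a pose let the fingers close. It gives the time, the measured TCP pose, the force and the opening at its end, in the units of the state.
- sensors.get_obs(): the state, without advancing time (a new reading comes with each control period).
- vision.camera(name): name is "side" or "top" or "wrist"; returns the picture (400x640x3 uint8, blue, green, red); there is no depth.
- vision.camera_params(name): a dict with "intrinsics" (3x3 intrinsics, pixels), "rvec" (rotation vector, rad) and "tvec" (3), from world to camera coordinates, as OpenCV has them. Camera axes: x right, y down, z forward; pixel columns grow to the right and rows downward; lengths in m; the calibration is good to about 2 mm. A picture is of the moment at which its call begins: read the wrist's pose just before it. camera_params takes no time and is no camera call; for the wrist camera it gives the pose at the moment of the call.
- job.hand_in(): hands the job in, once; it reports no verdict.
Trained networks look in the newest picture that a camera, given by its name, has taken for a name from the list of things; names that differ only in an ending like _2 or _b are one class to them, and where a whole thing is asked for, a point or a joint stands for the part that bears it (a point fixed in the world has none). Each returns a list of dicts, best first, with "confidence" (0 to 1); they miss things now and then, are a little off and sometimes report something else, mostly with a low value. They report only what shows in the picture. A call takes as long as a camera call. They do not tell look-alikes from the thing itself.
- vision.search_frame(name, camera): "at" ([row, column] in pixels, amid what is visible of it).
- vision.silhouettes(name, camera): "mask" (400x640 bool, what is visible of it) and "at" ([row, column] in pixels, amid what is visible of it).
- vision.pinpoint(name, camera): "at" ([row, column] in pixels: a listed point, or the origin of a listed thing).
The state is a dict: "time_s": time; "qpos": joint angles; "joint_vel": joint speeds; "tau": joint torques, N m; "ee_pos": TCP position; "eef_rot": TCP orientation; "force": force on the tool from outside, world axes, zero at the start; "moment": the same for the moment, N m; "grip_width": finger opening in m.
Only numpy, scipy, OpenCV 4.12 (cv2) and the standard library are available. Lean on these libraries where they do the work, as an engineer would, in place of code of your own. Each camera call takes 0.05 s, during which the arm holds its last target.

## Task

Fit the dark tapered hub, flange down, onto the gearbox's upright splined shaft: push lightly and rock it round until the teeth mesh, then slide it fully home on the shoulder without forcing it. Then set the aluminium belt pulley, boss up, loosely over the hub's taper so that it rests level under its own weight; do not push it on so hard that it wedges. Leave the other tools on the bench where they are.

Things in the scene. Friction and masses are not known exactly. Their poses are not given: they have to be found in the camera images.
- gearbox: grey gearbox, upright, fixed to the bench: foot plate 150 (x) by 120 (y) mm, housing 50 mm high, on top a round steel shoulder 56 mm across, its face 56 mm above the bench. From it the splined shaft rises. The shaft turns stiffly on its vertical axis (about 0.6 N m), so its teeth may point any way; their angle is not reported. Origin: underside centre, below the shaft axis, z up
- shaft_seat (a point): point on the shaft axis in the shoulder's face, 56 mm above the bench, where the centre of the hub's underside belongs. Shaft above it: six straight teeth, 60 degrees apart, 7 mm wide, 32 mm over the teeth, 24 mm between them, 40 mm high, lightly chamfered on top
- shaft_tip (a point): end of the shaft, 57 mm above the shoulder. The top 17 mm, above the teeth, are a smooth pilot 22.6 mm in diameter, tapering to 15 mm in the last 6 mm
- hub: dark steel hub, about 0.5 kg, loose, standing on its flange. From below: flange 80 mm across, 0 to 10 mm high; taper from 58 mm diameter at 10 mm to 42 mm at 45 mm; round boss 42 mm across, 45 to 85 mm high, top edge chamfered 3 mm (grip here, from above, 55 to 80 mm up). Bore and taper are oiled. Origin: underside centre, z up; one slot of the bore points along its x axis
- hub_center (a point): centre of the hub on its axis, 42.5 mm above its underside. Through bore with six slots 9.5 mm wide: 26 mm across the lands, 34 mm across the slots, so 1 mm of play all round and about 4 degrees of turning play. Not meshed, the hub stops with its underside 38 to 40 mm above the shoulder; meshed, it slides down freely
- pulley: bright aluminium belt pulley, about 0.25 kg, loose, standing boss up. Grooved rim 100 mm across, 0 to 22.5 mm high; above it a round boss 60 mm across up to 52 mm (grip here, from above, 43 to 50 mm up). Through bore: taper from 55 mm diameter at the foot to 48 mm at 16 mm height, then straight 48 mm. Origin: underside centre, z up
- pulley_center (a point): centre of the pulley on its axis, 26 mm above its underside. At rest on the hub's taper the pulley's underside is about 16 mm above the hub's underside (6 mm clear of the flange), this point lies within 1 to 2 mm of hub_center, the hub boss stands out 17 mm above the pulley; pushing down with over about 8 N may wedge it
- cutters_blue: bystander: blue-handled cutters lying flat, 52x169x14 mm; origin: underside centre
- spanner_13: bystander: plain steel combination spanner lying flat, 36x210x7 mm; origin: underside centre
- screwdriver_red: bystander: red-handled screwdriver lying flat, 30x214x33 mm; origin: underside centre
- jar_1: bystander: clear jar with a grey lid, 56 mm across, 90 mm high; origin: underside centre
Things that resemble listed ones, but are neither listed nor needed, are in the scene too. Leave any green look-alike of the hub alone. Several things have the shape of the pulley; the one meant has the colours described above.

How it is judged:
By the outcome, as a careful person would: the job done as asked, in the order asked, and still so for the second after the job is handed in, with the robot touching nothing.
It also fails if it takes over 72 s, if anything falls off the work surface, if the arm or the gripper's body presses on something with over 40 N, if the wrist force passes 120 N, or if a joint passes its speed limit or range.

## Working session

There is one attempt and no reset: what is moved stays moved. The work goes in short steps, Python scripts to look and compute and a tool call to move; the robot and the scene stay as the last step left them, time stands still between calls to the robot, and variables do not carry over. Pictures are saved under pics/ and viewed, and the job is handed in when it is done.

Besides the shell and the picture viewer there is one more tool, called after ">>>" as name(argument=value, ...), one argument or row to a line, values as JSON. arm_command: Moves the arm, as the interface text tells. Its arguments: {"type":"object","properties":{"plan":{"type":"array"},"newtons":{"type":"number"}},"required":["plan"]}

```bash
mkdir -p pics
cat > h.py <<'E'
import numpy as np, cv2
from station import sensors, vision, job
def P(c):
    p=vision.camera_params(c);K=np.array(p['intrinsics'],float);R=cv2.Rodrigues(np.array(p['rvec'],float))[0];t=np.array(p['tvec'],float).ravel();return K,R,t
def ray(c,at,z):
    K,R,t=P(c);d=R.T@np.linalg.inv(K)@np.array([at[1],at[0],1.]);o=-R.T@t;s=(z-o[2])/d[2];return o+s*d
def proj(c,X):
    K,R,t=P(c);x=K@(R@np.array(X,float)+t);return x[1]/x[2],x[0]/x[2]
def tri(obs):
    A=np.zeros((3,3));b=np.zeros(3)
    for c,at in obs:
        K,R,t=P(c);d=R.T@np.linalg.inv(K)@np.array([at[1],at[0],1.]);d/=np.linalg.norm(d);o=-R.T@t;M=np.eye(3)-np.outer(d,d);A+=M;b+=M@o
    return np.linalg.solve(A,b)
E
python3 - <<'E'
from h import *
o=sensors.get_obs();print({k:np.round(v,3) for k,v in o.items()})
for c in ('top','side','wrist'):
    cv2.imwrite(f'pics/{c}0.png',vision.camera(c))
    K,R,t=P(c);print(c,-R.T@t,K[0,0])
for c in ('top','side'):
    for n in ('hub_center','pulley_center','shaft_seat','shaft_tip','hub','pulley'):
        print(c,n,[(np.round(d['at'],1),round(d['confidence'],2)) for d in vision.pinpoint(n,c)])
E
```

```text
{'time_s': np.float64(0.0), 'qpos': array([-1.358,  0.3  ,  1.522,  0.   ,  1.321, -0.067]), 'joint_vel': array([-0.   ,  0.001,  0.002, -0.001, -0.   ,  0.001]), 'tau': array([ 0.0000e+00, -5.3180e+01, -3.5274e+01,  7.1000e-02,  2.4000e-02,
       -0.0000e+00]), 'ee_pos': array([ 0.152, -0.529,  0.404]), 'eef_rot': array([-3.14, -0.  ,  0.28]), 'force': array([-0.709, -1.119,  0.391]), 'moment': array([ 0.028, -0.006,  0.036]), 'grip_width': np.float64(0.094)}
top [0.53726086 0.0262676  1.42456472] 441.9569586040495
side [0.04968231 1.23138927 0.64094508] 446.22628492260037
wrist [ 0.22511463 -0.50695519  0.38465439] 313.95208220489275
top hub_center [(array([248.5, 453.8]), 0.81), (array([246.1, 410.7]), 0.57), (array([228. , 323.4]), 0.28)]
top pulley_center [(array([250. , 261.7]), 0.88), (array([199.7, 237. ]), 0.66)]
top shaft_seat [(array([225. , 324.1]), 0.65), (array([163.9, 315.7]), 0.24)]
top shaft_tip [(array([227.9, 327.2]), 0.92)]
top hub [(array([248.8, 448.4]), 0.71), (array([244.7, 413. ]), 0.64)]
top pulley [(array([249.1, 256.3]), 0.81)]
side hub_center [(array([193.4, 385.3]), 0.64), (array([182.2, 397.3]), 0.49)]
side pulley_center [(array([251.5, 288.2]), 0.64), (array([255.5, 349. ]), 0.64)]
side shaft_seat [(array([211.9, 352.1]), 0.88)]
side shaft_tip [(array([196.8, 348.8]), 0.7)]
side hub [(array([193.4, 394.7]), 0.58), (array([200.9, 385.4]), 0.55)]
side pulley [(array([259.9, 290.6]), 0.62), (array([260.8, 350.2]), 0.56)]
```

View pics/top0.png

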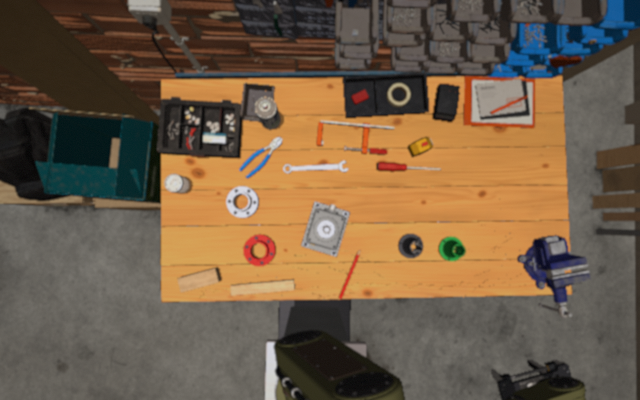

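View pics/side0.png

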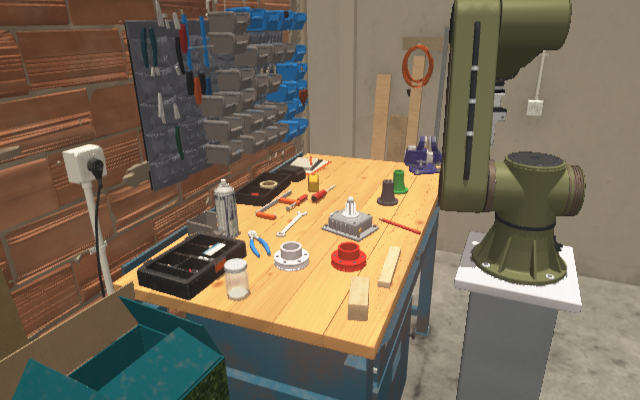

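```bash
python3 -c "
import cv2
t=cv2.imread('pics/top0.png');s=cv2.imread('pics/side0.png')
cv2.imwrite('pics/topc.png',cv2.resize(t[140:310,200:490],(797,467),interpolation=cv2.INTER_CUBIC))
cv2.imwrite('pics/sidec.png',cv2.resize(s[150:300,240:440],(800,600),interpolation=cv2.INTER_CUBIC))"
```

```text
(no output)
```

View pics/topc.png

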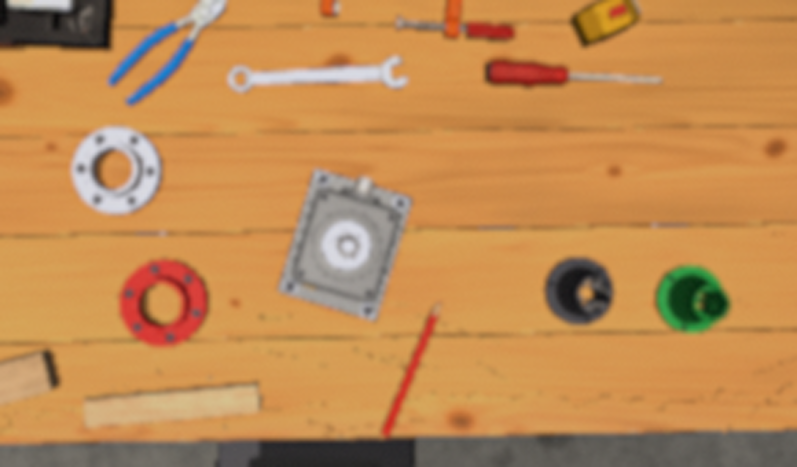

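View pics/sidec.png

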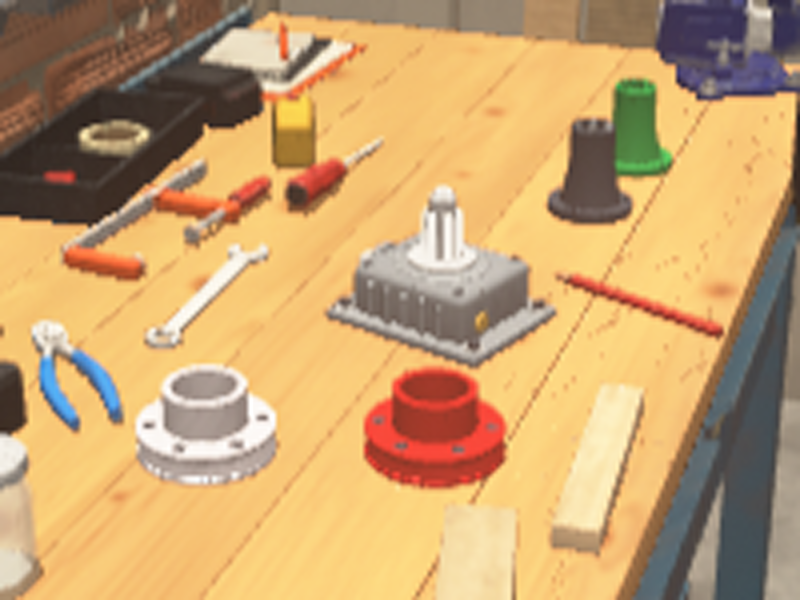

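The dark hub is at top (246,411), side about (195,387), and its green look-alike is at top (248,453). The pulley-shaped things are the white/aluminium one at top (201,241), side (255,291), and the red one at top (250,260). The bright one and the dark hub fit the description, and the crops confirm both.

Run:
```python
from h import *
print('hubc',tri([('top',(246.1,410.7)),('side',(193.4,385.3))]), ray('top',(246.1,410.7),.0425),ray('side',(193.4,385.3),.0425))
print('pulc',tri([('top',(199.7,237)),('side',(251.5,288.2))]), ray('top',(199.7,237),.026),ray('side',(251.5,288.2),.026))
print('tip',tri([('top',(227.9,327.2)),('side',(196.8,348.8))]), ray('top',(227.9,327.2),.113),ray('side',(196.8,348.8),.113))
print('seat',tri([('top',(225,324.1)),('side',(211.9,352.1))]),ray('top',(225,324.1),.056),ray('side',(211.9,352.1),.056))
for n in ('hub_center','pulley_center'):
  print(n,[(np.round(d['at'],1),round(d['confidence'],2)) for d in vision.pinpoint(n,'wrist')])
```

```text
hubc [ 0.46653776 -0.28654489  0.03688756] [ 0.46282073 -0.2867017   0.0425    ] [ 0.46626618 -0.2698692   0.0425    ]
pulc [0.59233185 0.26001259 0.0394196 ] [0.59323174 0.26246069 0.026     ] [0.60402839 0.2382361  0.026     ]
tip [ 0.51535741 -0.02089847  0.11297865] [ 0.51374144 -0.0215245   0.113     ] [ 0.51690816 -0.02010029  0.113     ]
seat [ 0.51316523 -0.01671396  0.06201242] [ 0.5214016  -0.01377697  0.056     ] [ 0.50973726 -0.03322448  0.056     ]
hub_center []
pulley_center []
```

View pics/wrist0.png

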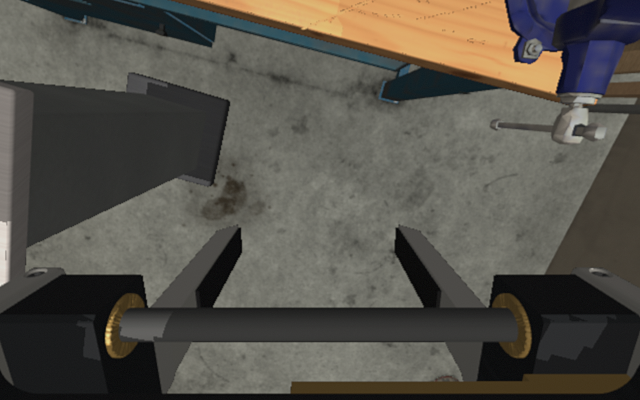

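>>> arm_command(
  plan=[-1, 0.6, 0.6, 0, -0.134, -1, 0.6, 0.6, 0, -0.134, -1, 0.6, 0.6, 0, -0.134, -1, 0.6, 0.6, 0, -0.134, -1, 0.6, 0.6, 0, -0.134, -1, 0.6, 0.6, 0, -0.134, -1, 0.6, 0.6, 0, -0.134, -1, 0.6, 0.6, 0, -0.134, -1, 0.6, 0.6, 0, -0.134, -1, 0.6, 0.6, 0, -0.134, -1, 0.6, 0.6, 0, -0.134, -1, 0.6, 0.6, 0, -0.134],
)

```text
time_s: 2.05
ee_pos: [0.3913, -0.2893, 0.4047]
eef_rot: [3.142, -0.0, -0.002]
force: [-0.9, -0.1, 0.6]
grip_width: 0.0941
```

Run:
```python
from h import *
cv2.imwrite('pics/w1.png',vision.camera('wrist'))
K,R,t=P('wrist');print(-R.T@t,R[2],K)
o=sensors.get_obs();print(o['ee_pos'],o['eef_rot'],o['force'])
for n in ('hub_center','hub'):
  print(n,[(np.round(d['at'],1),round(d['confidence'],2),ray('wrist',d['at'],.0425 if 'c' in n else 0)) for d in vision.pinpoint(n,'wrist')])
```

```text
[ 0.4675955  -0.28882687  0.38507371] [-0.26141915  0.0009774  -0.96522488] [[313.9520822    0.         317.87609738]
 [  0.         313.9520822  195.91010826]
 [  0.           0.           1.        ]]
[ 0.39139601 -0.28922022  0.40465366] [-3.14155823e+00  3.25060764e-05 -2.24207879e-03] [0.15078013 0.67627613 0.35298199]
hub_center [(array([120.6, 442.7]), 0.71, array([ 0.45757447, -0.42093299,  0.0425    ])), (array([114.1, 321.7]), 0.58, array([ 0.46441113, -0.29250801,  0.0425    ]))]
hub [(array([117.6, 426.7]), 0.95, array([ 0.45994397, -0.41781002,  0.        ])), (array([112.1, 320.7]), 0.67, array([ 4.66393882e-01, -2.91655131e-01, -5.55111512e-17]))]
```

View pics/w1.png

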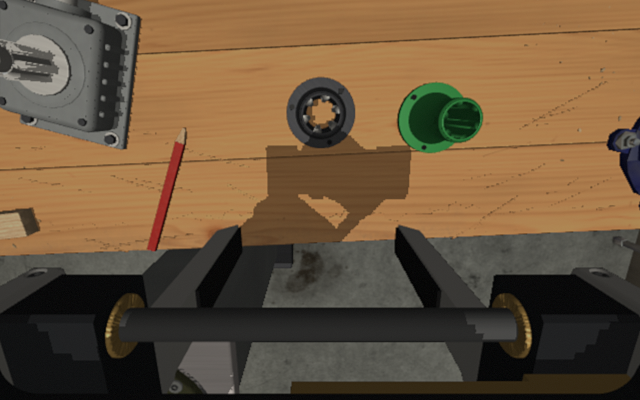

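The hub is at wrist (113,321), with the green one at (118,435). I'll enlarge it, rectified, to get its centre and slot angle.

```bash
cat >> h.py <<'E'
def rect(img,c,x0,y0,z,half,n=500):
    # output: col -> world x right, row -> world y up
    s=[(x0-half,y0+half),(x0+half,y0+half),(x0+half,y0-half),(x0-half,y0-half)]
    src=np.float32([proj(c,(x,y,z))[::-1] for x,y in s]);dst=np.float32([[0,0],[n,0],[n,n],[0,n]])
    return cv2.warpPerspective(img,cv2.getPerspectiveTransform(src,dst),(n,n),flags=cv2.INTER_CUBIC)
E
python3 - <<'E'
from h import *
im=cv2.imread('pics/w1.png')
a=rect(im,'wrist',.464,-.290,.085,.03,400);b=rect(im,'wrist',.464,-.290,.01,.05,400)
for i in (a,b):
    cv2.line(i,(200,0),(200,400),(0,255,255),1);cv2.line(i,(0,200),(400,200),(0,255,255),1)
a=cv2.convertScaleAbs(a,alpha=1.8,beta=10)
cv2.circle(a,(200,200),140,(0,255,0),1);cv2.circle(b,(200,200),160,(0,255,0),1)
cv2.imwrite('pics/r1.png',np.hstack([a,b]))
E
```

```text
(no output)
```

View pics/r1.png

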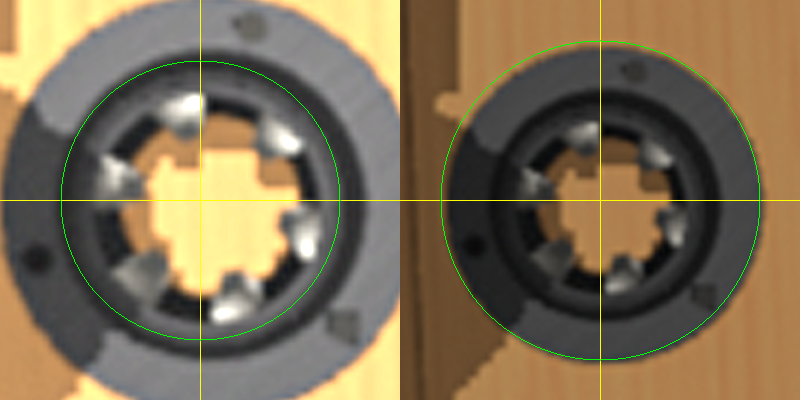

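>>> arm_command(
  plan=[-1, 0, 0, -0.3, 0, -1, 0, 0, -0.3, 0, -1, 0, 0, -0.3, 0, -1, 0, 0, -0.3, 0, -1, 0, 0, -0.3, 0],
)

```text
time_s: 2.7
ee_pos: [0.3921, -0.2889, 0.2856]
eef_rot: [3.141, -0.001, -0.001]
force: [0.3, 0.4, 0.4]
grip_width: 0.0939
```

Run:
```python
from h import *
im=vision.camera('wrist');cv2.imwrite('pics/w2.png',im)
print(sensors.get_obs()['ee_pos'])
a=rect(im,'wrist',.465,-.2905,.085,.03,400);b=rect(im,'wrist',.465,-.2905,.01,.05,400)
for i in (a,b):
    cv2.line(i,(200,0),(200,400),(0,255,255),1);cv2.line(i,(0,200),(400,200),(0,255,255),1)
a=cv2.convertScaleAbs(a,alpha=1.8,beta=10)
cv2.circle(a,(200,200),140,(0,255,0),1);cv2.circle(b,(200,200),160,(0,255,0),1)
cv2.imwrite('pics/r2.png',np.hstack([a,b]))
```

```text
[ 0.39216612 -0.28896506  0.28616251]
```

View pics/r2.png

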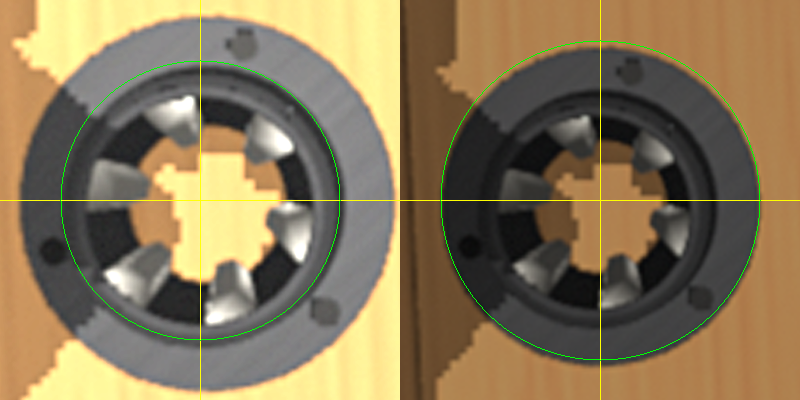

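>>> arm_command(
  plan=[-1, 0.1825, -0.005, 0, 0, -1, 0.1825, -0.005, 0, 0, -1, 0.1825, -0.005, 0, 0, -1, 0.1825, -0.005, -0.095, 0, -1, 0.1825, -0.005, -0.095, 0, -1, 0.1825, -0.005, -0.095, 0, 1, 0.1825, -0.005, -0.095, 0, 1, 0.1825, -0.005, -0.095, 0, 1, 0.1825, -0.005, -0.095, 0, 1, 0.1825, -0.005, -0.095, 0, 1, 0.1825, -0.005, -0.095, 0, 1, 0.1825, -0.005, -0.095, 0, 1, 0.1825, -0.005, -0.095, 0, 1, 0.1825, -0.005, -0.095, 0],
  newtons=40,
)

```text
time_s: 4.15
ee_pos: [0.4649, -0.2907, 0.2467]
eef_rot: [3.141, -0.0, -0.001]
force: [0.6, -1.1, 1.3]
grip_width: 0.0412
```

Run:
```python
from h import *
im=vision.camera('wrist');cv2.imwrite('pics/w3.png',im)
o=sensors.get_obs();print(o['ee_pos'],o['force'],o['moment'],o['grip_width'])
```

```text
[ 0.46490324 -0.29069395  0.24670592] [-0.18821018 -1.07930999  0.59288643] [-0.21663295  0.0243679   0.03040643] 0.04136119194320204
```

View pics/w3.png

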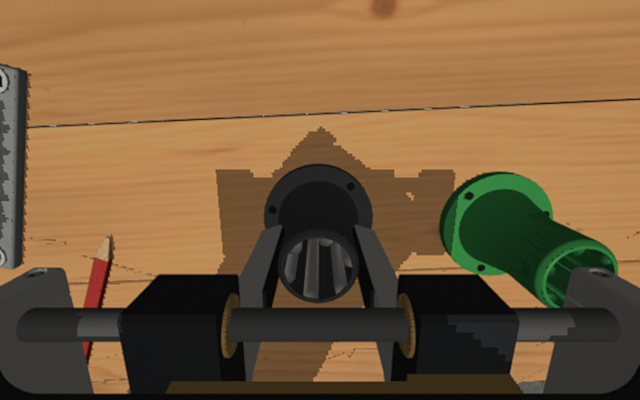

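>>> arm_command(
  plan=[1, 0, 0, 0.4325, 0, 1, 0, 0, 0.4325, 0, 1, 0, 0, 0.4325, 0, 1, 0, 0, 0.4325, 0, 1, -0.075, 0.675, 0.4325, 0, 1, -0.075, 0.675, 0.4325, 0, 1, -0.075, 0.675, 0.4325, 0, 1, -0.075, 0.675, 0.4325, 0, 1, -0.075, 0.675, 0.4325, 0, 1, -0.075, 0.675, 0.4325, 0, 1, -0.075, 0.675, 0.4325, 0, 1, -0.075, 0.675, 0.4325, 0, 1, -0.075, 0.675, 0.4325, 0, 1, -0.075, 0.675, 0.4325, 0],
)

```text
time_s: 5.6
ee_pos: [0.435, -0.0214, 0.4194]
eef_rot: [-3.142, 0.001, -0.002]
force: [0.0, -0.4, -4.0]
grip_width: 0.0412
```

Run:
```python
from h import *
o=sensors.get_obs();print(o['ee_pos'],o['eef_rot'],o['force'],o['moment'],o['grip_width'],o['qpos'])
im=vision.camera('wrist');cv2.imwrite('pics/w4.png',im)
for n in ('shaft_tip','shaft_seat','hub_center'):
  print(n,[(np.round(d['at'],1),round(d['confidence'],2),ray('wrist',d['at'],{'shaft_tip':.113,'shaft_seat':.056,'hub_center':.2}[n])) for d in vision.pinpoint(n,'wrist')])
a=rect(im,'wrist',.514,-.021,.096,.03,400);b=rect(im,'wrist',.514,-.021,.056,.04,400)
for i in (a,b):
    cv2.line(i,(200,0),(200,400),(0,255,255),1);cv2.line(i,(0,200),(400,200),(0,255,255),1)
cv2.circle(a,(200,200),107,(0,255,0),1);cv2.circle(b,(200,200),140,(0,255,0),1)
cv2.imwrite('pics/r4.png',np.hstack([a,b]))
```

```text
[ 0.43497301 -0.02137755  0.41941525] [-3.14157644e+00  5.51812768e-04 -2.20191542e-03] [ 0.03365561 -0.42129867 -3.96111713] [ 0.0795292  -0.03119263  0.02051958] 0.04120224801588433 [-1.33239079e-01  2.82522132e-02  1.80209761e+00 -5.79597859e-05
  1.31179204e+00  1.43977403e+00]
shaft_tip [(array([110.9, 310.4]), 0.79, array([ 0.51104206, -0.01403202,  0.113     ]))]
shaft_seat [(array([111.3, 313.8]), 0.91, array([ 0.51062078, -0.01615827,  0.056     ])), (array([41.4, 83.7]), 0.3, array([0.57849842, 0.21405578, 0.056     ]))]
hub_center [(array([236.5, 316.2]), 0.86, array([ 0.42817083, -0.01921885,  0.2       ]))]
```

View pics/r4.png

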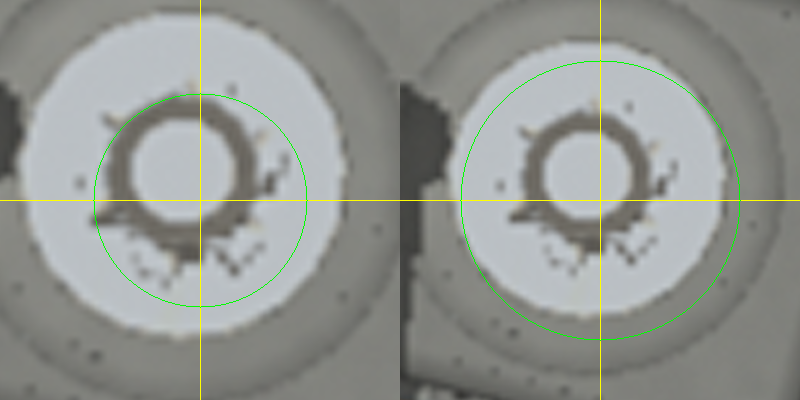

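View pics/w4.png

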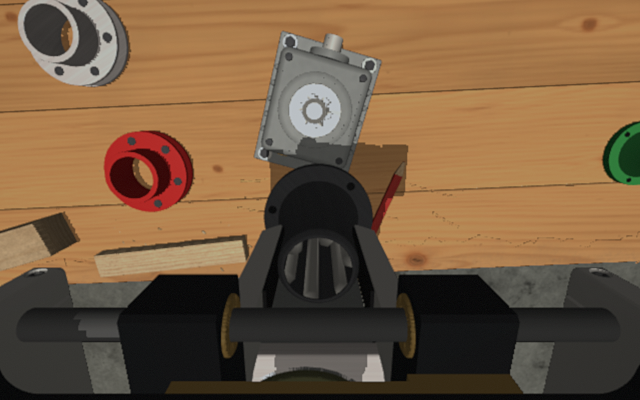

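>>> arm_command(
  plan=[1, -0.0625, 0.0125, 0, 0, 1, -0.0625, 0.0125, -0.25, 0, 1, -0.0625, 0.0125, -0.25, 0, 1, -0.0625, 0.0125, -0.25, 0, 1, -0.0625, 0.0125, -0.25, 0],
)

```text
time_s: 6.3
ee_pos: [0.4104, -0.0158, 0.3208]
eef_rot: [-3.141, 0.001, -0.001]
force: [1.8, -0.2, -3.0]
grip_width: 0.0414
```

Run:
```python
from h import *
o=sensors.get_obs();print(o['ee_pos'],o['eef_rot'])
im=vision.camera('wrist');cv2.imwrite('pics/w5.png',im)
for n in ('shaft_tip','shaft_seat'):
  print(n,[(np.round(d['at'],1),round(d['confidence'],2),ray('wrist',d['at'],{'shaft_tip':.113,'shaft_seat':.056,'hub_center':.2}[n])) for d in vision.pinpoint(n,'wrist')])
x,y=.5116,-.0168
o=[]
for z,r,h in((.113,7.5,.02),(.096,16,.022),(.056,28,.035)):
    a=rect(im,'wrist',x,y,z,h,400)
    cv2.line(a,(200,0),(200,400),(0,255,255),1);cv2.line(a,(0,200),(400,200),(0,255,255),1)
    cv2.circle(a,(200,200),int(r*200/h/1000),(0,255,0),1);o.append(a)
cv2.imwrite('pics/r5.png',cv2.resize(np.vstack([np.hstack(o[:2]),np.hstack([o[2],cv2.convertScaleAbs(o[1],alpha=3,beta=-400)])]),(600,600)))
```

```text
[ 0.41038596 -0.01578203  0.32078725] [-3.14147876e+00  5.64832682e-04 -1.12632069e-03]
shaft_tip [(array([ 64.7, 322. ]), 0.82, array([ 0.5126332 , -0.01756871,  0.113     ]))]
shaft_seat [(array([ 78.6, 321.7]), 0.89, array([ 0.5107354 , -0.01803407,  0.056     ]))]
```

View pics/r5.png

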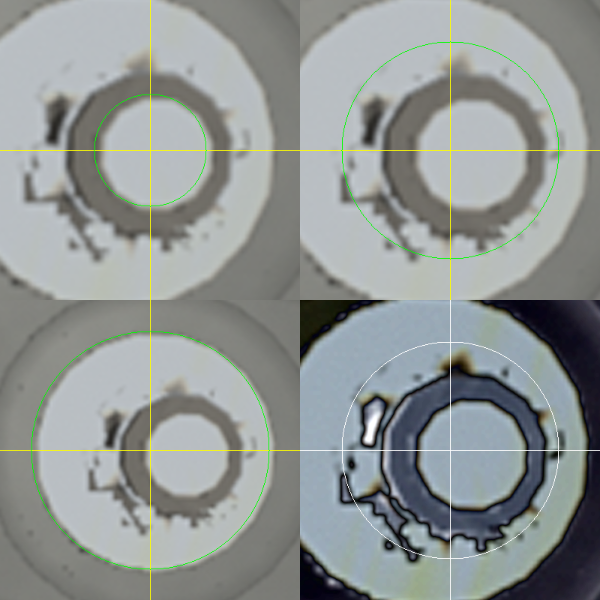

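Run:
```python
from h import *
im=cv2.imread('pics/w5.png')
c=im[35:125,270:375];print(c.reshape(-1,3).max(0))
out=[]
for ch in range(3):
    g=cv2.resize(c[:,:,ch],None,fx=3.8,fy=3.8,interpolation=cv2.INTER_NEAREST).astype(float)
    out.append(np.clip((g-150)*255/60,0,255).astype(np.uint8))
g=cv2.resize(cv2.cvtColor(c,cv2.COLOR_BGR2GRAY),None,fx=3.8,fy=3.8,interpolation=cv2.INTER_NEAREST)
cv2.imwrite('pics/c5.png',np.vstack([np.hstack(out[:2]),np.hstack([out[2],cv2.createCLAHE(8,(4,4)).apply(g)])])[:600*2])
```

```text
[200 195 189]
```

View pics/c5.png

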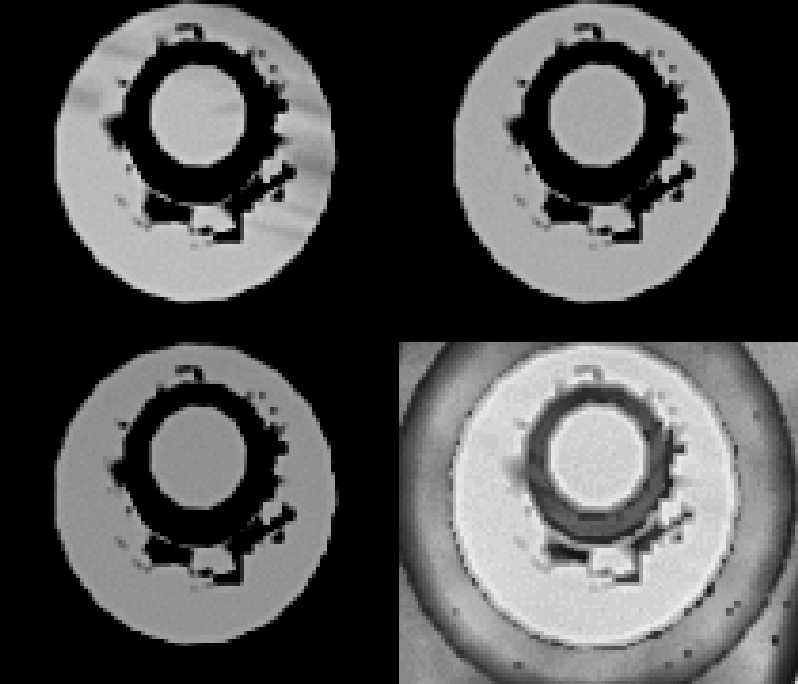

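Run:
```python
from h import *
im=cv2.imread('pics/w5.png')
big=cv2.resize(im[35:125,270:375],None,fx=7,fy=7,interpolation=cv2.INTER_NEAREST);big=np.clip((big.astype(float)-130)*3.5,0,255).astype(np.uint8)
def teeth(th,col):
    for z in(.095,):
      for k in range(6):
        a=np.radians(th+60*k);u=np.array([np.cos(a),np.sin(a)]);v=np.array([-u[1],u[0]])
        pts=[]
        for r,w in((.0115,-.0035),(.0155,-.0035),(.0155,.0035),(.0115,.0035)):
            p=np.array([.5124,-.0169])+u*r+v*w;q=proj('wrist',(*p,z));pts.append(((q[1]-270+.5)*7,(q[0]-35+.5)*7))
        cv2.polylines(big,[np.int32(pts)],False,col,1)
teeth(9,(0,0,255))
cv2.imwrite('pics/c5b.png',big)
```

```text
(no output)
```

View pics/c5b.png

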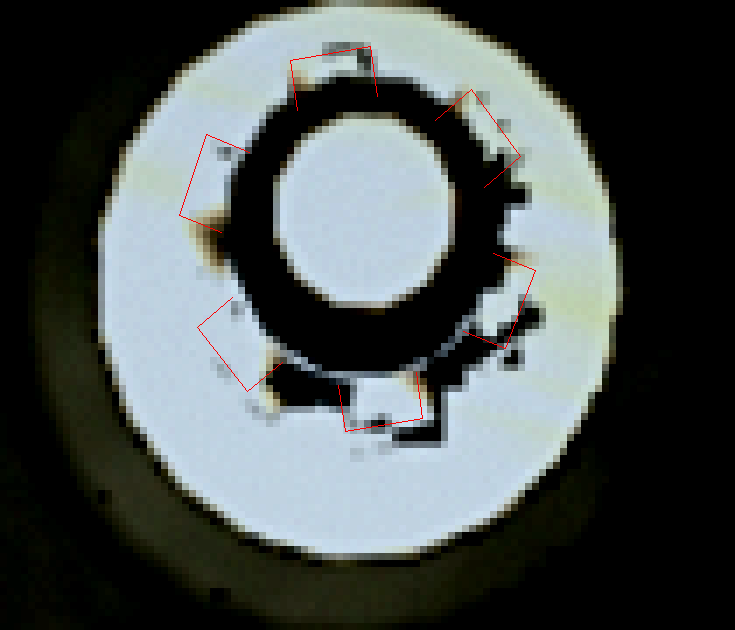

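Run:
```python
from h import *
im=cv2.imread('pics/w5.png');o=sensors.get_obs()['ee_pos']
c=im[160:310,250:390];big=cv2.resize(c,None,fx=5,fy=5,interpolation=cv2.INTER_CUBIC);big=cv2.convertScaleAbs(big,alpha=2.5)
def line(p,col):
    q=[proj('wrist',x) for x in p];cv2.polylines(big,[np.int32([((b-250+.5)*5,(a-160+.5)*5) for a,b in q])],False,col,1)
cx,cy=o[0],o[1];zt=o[2]-.247+.085
def bore(th,col):
    P_=[]
    for k in range(6):
        for d in(-30,): pass
        a=np.radians(th+60*k);u=np.array([np.cos(a),np.sin(a)]);v=np.array([-u[1],u[0]])
        for r,w in((.0121,-.00475),(.0163,-.00475),(.0163,.00475),(.0121,.00475)):
            p=np.array([cx,cy])+u*r+v*w;P_.append((*p,zt))
    line(P_+P_[:1],col)
bore(14,(0,0,255))
t=np.linspace(0,2*np.pi,60)
line([(cx+.018*np.cos(a),cy+.018*np.sin(a),zt) for a in t],(0,255,0))
line([(cx+.04*np.cos(a),cy+.04*np.sin(a),zt-.075) for a in t],(255,255,0))
cv2.imwrite('pics/h5.png',big)
```

```text
(no output)
```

View pics/h5.png

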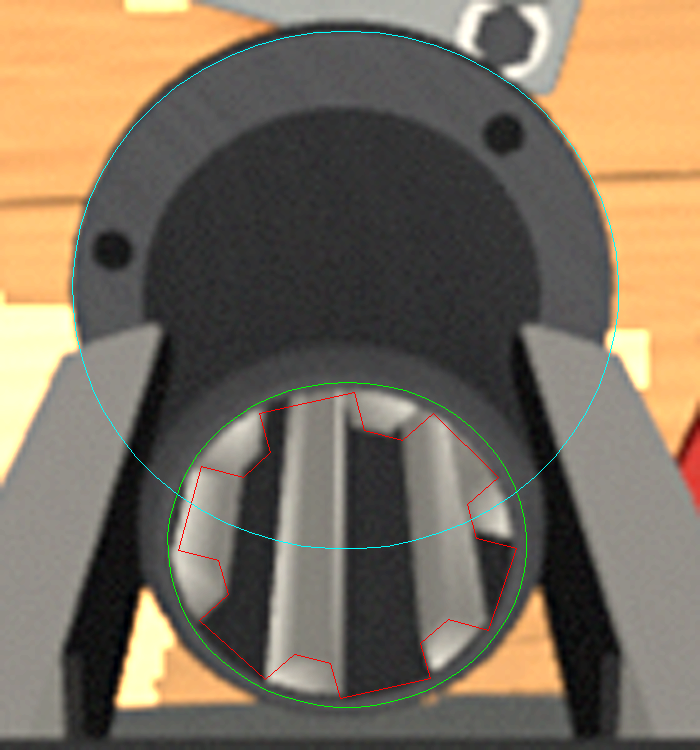

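>>> arm_command(
  plan=[1, 0, 0, 0.15, 0, 1, 0, 0, 0.15, -0.042, 1, 0.2535, -0.0035, 0.15, -0.042, 1, 0.2535, -0.0035, 0.15, -0.042, 1, 0.2535, -0.0035, 0.15, -0.042, 1, 0.2535, -0.0035, 0.15, -0.042, 1, 0.2535, -0.0035, 0.15, -0.042, 1, 0.2535, -0.0035, 0.12, -0.042, 1, 0.2535, -0.0035, 0.1, -0.042, 1, 0.2535, -0.0035, 0.1, -0.042],
)

```text
time_s: 7.45
ee_pos: [0.5107, -0.017, 0.3584]
eef_rot: [-3.142, 0.002, -0.089]
force: [-0.5, -0.1, -3.9]
grip_width: 0.0413
```

Run:
```python
from h import *
o=sensors.get_obs();print(o['ee_pos'],o['eef_rot'],o['force'],o['moment'])
im=vision.camera('wrist');cv2.imwrite('pics/w6.png',im)
s=vision.camera('side');cv2.imwrite('pics/s6.png',cv2.resize(s[150:260,300:400],(545,600),interpolation=cv2.INTER_CUBIC))
```

```text
[ 0.51068497 -0.01698695  0.35842774] [-3.14154275e+00  2.02727326e-03 -8.89159890e-02] [-0.54901153 -0.13714473 -3.91628311] [0.04075604 0.06046674 0.05377373]
```

View pics/w6.png

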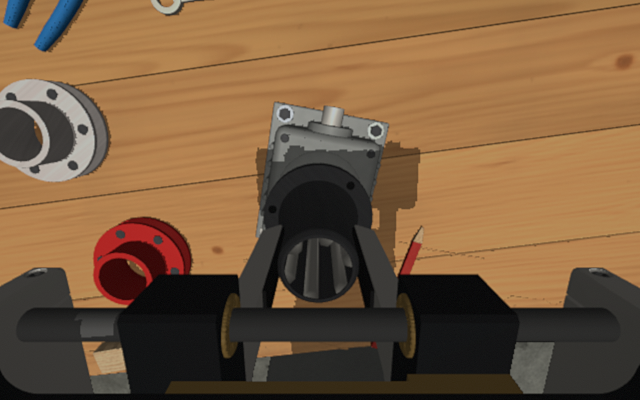

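View pics/s6.png

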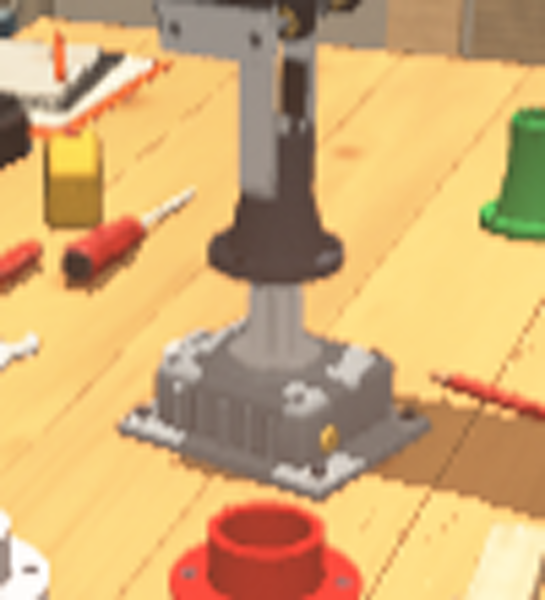

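>>> arm_command(
  plan=[1, 0.0025, 0, -0.015, 0, 1, 0.0025, 0, -0.025, 0, 1, 0.0025, 0, -0.025, 0],
)

```text
time_s: 7.85
ee_pos: [0.5122, -0.017, 0.3489]
eef_rot: [-3.142, 0.001, -0.089]
force: [-0.9, -0.4, -4.4]
grip_width: 0.041
```

>>> arm_command(
  plan=[1, 0, 0, -0.01, 0, 1, 0, 0, -0.018, 0, 1, 0, 0, -0.018, 0, 1, 0, 0, -0.025, 0, 1, 0, 0, -0.025, 0],
)

```text
time_s: 8.35
ee_pos: [0.5121, -0.0171, 0.3392]
eef_rot: [3.141, 0.001, -0.089]
force: [-1.6, -0.6, -4.9]
grip_width: 0.0412
```

>>> arm_command(
  plan=[1, 0, 0, -0.01, 0, 1, 0, 0, -0.018, 0, 1, 0, 0, -0.025, 0, 1, 0, 0, -0.025, 0],
)

```text
time_s: 8.75
ee_pos: [0.5122, -0.0171, 0.329]
eef_rot: [3.141, 0.001, -0.089]
force: [-3.2, -3.8, -4.3]
grip_width: 0.0416
```

>>> arm_command(
  plan=[1, -0.001, -0.0012, -0.01, 0, 1, -0.001, -0.0012, -0.02, 0, 1, -0.001, -0.0012, -0.03, 0, 1, -0.001, -0.0012, -0.03, 0],
)

```text
time_s: 9.15
ee_pos: [0.5119, -0.0174, 0.3171]
eef_rot: [-3.141, 0.0, -0.089]
force: [-1.7, -1.5, -5.1]
grip_width: 0.0411
```

Run:
```python
from h import *
o=sensors.get_obs();print(o['ee_pos'],o['eef_rot'],o['force'],o['moment'])
```

```text
[ 0.51187248 -0.0173852   0.31705113] [-3.14127210e+00  4.57347828e-04 -8.88230792e-02] [-1.67278912 -1.52740245 -5.12083964] [-0.33308801  0.42506089  0.0321141 ]
```

>>> arm_command(
  plan=[1, -0.0005, -0.0005, -0.01, 0, 1, -0.0005, -0.0005, -0.02, 0, 1, -0.0005, -0.0005, -0.03, 0, 1, -0.0005, -0.0005, -0.032, 0, 1, -0.0005, -0.0005, -0.032, 0],
)

```text
time_s: 9.65
ee_pos: [0.5118, -0.0176, 0.3048]
eef_rot: [-3.141, -0.0, -0.089]
force: [0.1, 0.5, -5.0]
grip_width: 0.0412
```

Run:
```python
from h import *
o=sensors.get_obs();print(o['ee_pos'],o['eef_rot'],o['force'],o['moment'])
```

```text
[ 0.51176186 -0.01761699  0.30475414] [-3.14136041e+00 -1.66844933e-04 -8.88125695e-02] [ 0.11139029  0.53655409 -5.0462971 ] [ 0.02289807  0.02285669 -0.05625049]
```

>>> arm_command(
  plan=[1, 0, 0, -0.0025, 0, 1, 0, 0, -0.005, 0, 1, 0, 0, -0.005, 0],
)

```text
time_s: 9.95
ee_pos: [0.5117, -0.0177, 0.3029]
eef_rot: [-3.142, -0.0, -0.089]
force: [0.5, 0.6, -5.0]
grip_width: 0.0409
```

>>> arm_command(
  plan=[1, 0, 0, -0.0025, 0, 1, 0, 0, -0.004, 0, 1, 0, 0, -0.004, 0],
)

```text
time_s: 10.25
ee_pos: [0.5119, -0.0176, 0.3027]
eef_rot: [-3.142, -0.002, -0.089]
force: [-3.1, 0.3, 12.0]
grip_width: 0.0413
```

>>> arm_command(
  plan=[-1, 0, 0, 0.004, 0, -1, 0, 0, 0.004, 0, -1, 0, 0, 0.004, 0, -1, 0, 0, 0.004, 0, -1, 0, 0, 0.004, 0, -1, 0, 0, 0.004, 0, -1, 0, 0, 0.25, 0, -1, 0, 0, 0.25, 0, -1, 0, 0, 0.25, 0],
)

```text
time_s: 11.15
ee_pos: [0.512, -0.0177, 0.4073]
eef_rot: [3.141, -0.01, -0.089]
force: [0.4, 0.1, -0.0]
grip_width: 0.0938
```

Run:
```python
from h import *
o=sensors.get_obs();print(o['ee_pos'],o['eef_rot'],o['force'],o['grip_width'])
im=vision.camera('wrist');cv2.imwrite('pics/w7.png',im)
s=vision.camera('side');cv2.imwrite('pics/s7.png',cv2.resize(s[150:260,300:400],(545,600),interpolation=cv2.INTER_CUBIC))
```

```text
[ 0.51197915 -0.0176879   0.4073364 ] [ 3.14144348 -0.00981799 -0.08879041] [ 0.41665794  0.13085598 -0.02362373] 0.09384030825938625
```

View pics/w7.png

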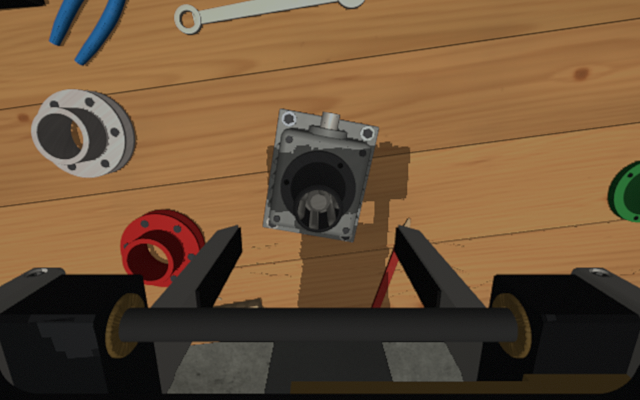

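View pics/s7.png

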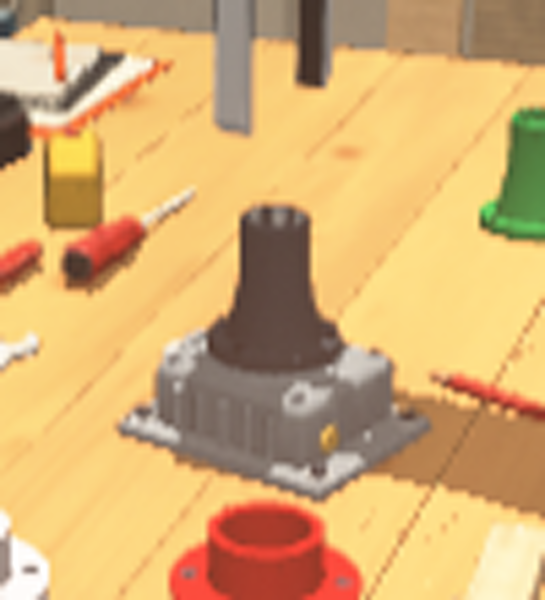

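The hub is fully home: the side view shows its flange on the shoulder. Next is the bright pulley, at wrist (133,82); the red one at (247,160) is the decoy.

>>> arm_command(
  plan=[-1, 0.0275, 0.7, 0, 0.042, -1, 0.0275, 0.7, 0, 0.042, -1, 0.0275, 0.7, 0, 0.042, -1, 0.0275, 0.7, 0, 0.042, -1, 0.0275, 0.7, 0, 0.042, -1, 0.0275, 0.7, -0.1, 0.042, -1, 0.0275, 0.7, -0.2, 0.042, -1, 0.0275, 0.7, -0.2, 0.042, -1, 0.0275, 0.7, -0.2, 0.042],
)

```text
time_s: 12.15
ee_pos: [0.5228, 0.262, 0.3211]
eef_rot: [3.141, 0.002, -0.001]
force: [0.0, -0.1, 0.3]
grip_width: 0.0939
```

Run:
```python
from h import *
o=sensors.get_obs();print(o['ee_pos'],o['eef_rot'],o['force'],o['qpos'])
im=vision.camera('wrist');cv2.imwrite('pics/w8.png',im)
for n,z in(('pulley',0),('pulley_center',.026)):
  print(n,[(np.round(d['at'],1),round(d['confidence'],2),ray('wrist',d['at'],z)) for d in vision.pinpoint(n,'wrist')])
x,y=.592,.262;o=[]
for z,r,h in((.052,30,.05),(.0225,50,.06)):
    a=rect(im,'wrist',x,y,z,h,400)
    cv2.line(a,(200,0),(200,400),(0,0,255),1);cv2.line(a,(0,200),(400,200),(0,0,255),1)
    cv2.circle(a,(200,200),int(r*200/h/1000),(0,255,0),1);o.append(a)
cv2.imwrite('pics/r8.png',np.hstack(o))
```

```text
[0.52283836 0.26203683 0.3210751 ] [ 3.14080083e+00  1.80221603e-03 -1.17063579e-03] [ 0.00727754 -0.14231195  0.3418602 ] [ 4.01971371e-01  4.54965662e-01  1.51029348e+00 -2.30754790e-05
  1.17830189e+00  1.97394647e+00]
pulley [(array([269.2, 389.2]), 0.64, array([0.43672689, 0.18670396, 0.        ]))]
pulley_center [(array([280.9, 386.8]), 0.77, array([0.43793133, 0.19483128, 0.026     ]))]
```

View pics/w8.png

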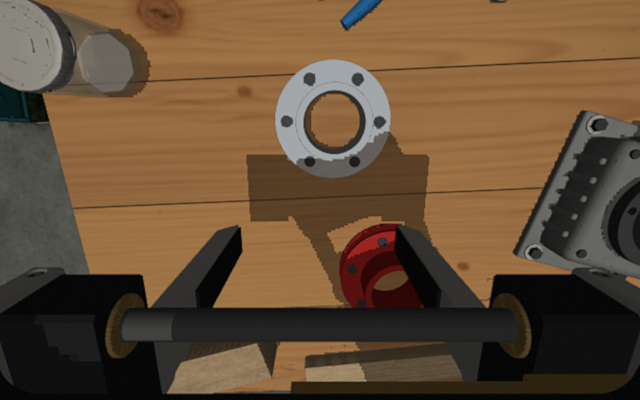

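View pics/r8.png

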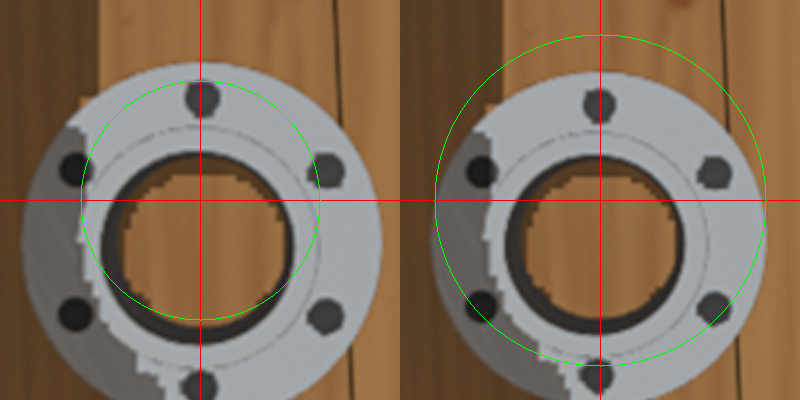

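The pulley is at wrist (118,333), with its centre at (0.5915, 0.250). The network reported only the red one, so I'm using the bore and rim circles.

>>> arm_command(
  plan=[-1, 0.171, -0.03, 0, 0, -1, 0.171, -0.03, 0, 0, -1, 0.171, -0.03, 0, 0, -1, 0.171, -0.03, -0.12, 0, -1, 0.171, -0.03, -0.2, 0, -1, 0.171, -0.03, -0.236, 0, -1, 0.171, -0.03, -0.236, 0, 1, 0.171, -0.03, -0.236, 0, 1, 0.171, -0.03, -0.236, 0, 1, 0.171, -0.03, -0.236, 0, 1, 0.171, -0.03, -0.236, 0, 1, 0.171, -0.03, -0.236, 0, 1, 0.171, -0.03, -0.236, 0, 1, 0.171, -0.03, -0.236, 0],
  newtons=20,
)

```text
time_s: 13.7
ee_pos: [0.5912, 0.2503, 0.2275]
eef_rot: [-3.141, -0.001, -0.001]
force: [-1.2, -0.6, 5.0]
grip_width: 0.0597
```

Run:
```python
from h import *
o=sensors.get_obs();print(o['ee_pos'],o['force'],o['moment'],o['grip_width'])
im=vision.camera('wrist');cv2.imwrite('pics/w9.png',im)
```

```text
[0.59120716 0.25028335 0.22745669] [-1.21458933 -0.61383657  4.95205109] [-0.38286705  0.20455319 -0.03661161] 0.059739594189380206
```

View pics/w9.png

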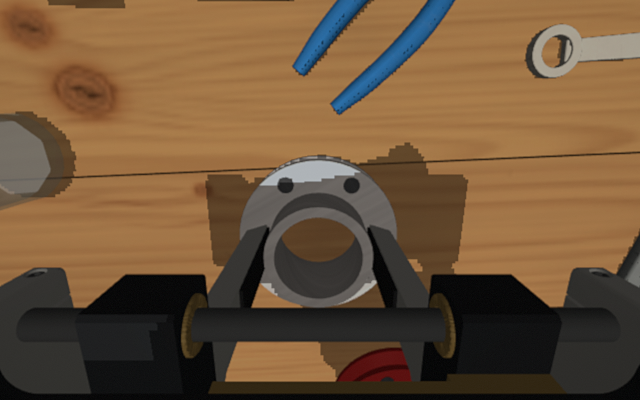

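>>> arm_command(
  plan=[1, 0, 0, 0.445, 0, 1, 0, 0, 0.445, 0, 1, 0, 0, 0.445, 0, 1, 0, 0, 0.445, 0, 1, -0.429, -0.67, 0.445, 0, 1, -0.429, -0.67, 0.445, 0, 1, -0.429, -0.67, 0.445, 0, 1, -0.429, -0.67, 0.445, 0, 1, -0.429, -0.67, 0.445, 0, 1, -0.429, -0.67, 0.445, 0, 1, -0.429, -0.67, 0.445, 0, 1, -0.429, -0.67, 0.445, 0, 1, -0.429, -0.67, 0.445, 0, 1, -0.429, -0.67, 0.445, 0, 1, -0.429, -0.67, 0.445, 0],
)

```text
time_s: 15.25
ee_pos: [0.4199, -0.017, 0.4046]
eef_rot: [-3.141, 0.001, 0.0]
force: [0.1, 0.2, -2.6]
grip_width: 0.0591
```

Run:
```python
from h import *
o=sensors.get_obs();print(o['ee_pos'],o['eef_rot'],o['force'],o['moment'],o['grip_width'])
e=o['ee_pos'];im=vision.camera('wrist');cv2.imwrite('pics/w10.png',im)
big=cv2.resize(im[20:340,180:460],None,fx=1.87,fy=1.87,interpolation=cv2.INTER_CUBIC)
t=np.linspace(0,2*np.pi,80)
def circ(cx,cy,z,r,col):
    q=[proj('wrist',(cx+r*np.cos(a),cy+r*np.sin(a),z)) for a in t]
    cv2.polylines(big,[np.int32([((b-180+.5)*1.87,(a-20+.5)*1.87) for a,b in q])],True,col,1)
circ(.5119,-.0176,.138+.003,.018,(0,0,255));circ(.5119,-.0176,.138,.021,(0,255,0));circ(.5119,-.0176,.066,.04,(0,255,255))
zu=e[2]-.2275
circ(e[0],e[1],zu+.052,.024,(0,0,255));circ(e[0],e[1],zu+.052,.03,(0,255,0));circ(e[0],e[1],zu+.0225,.05,(0,255,255))
cv2.imwrite('pics/r10.png',big)
```

```text
[ 0.4198756  -0.01704195  0.40460425] [-3.14142509e+00  5.24473967e-04  3.27473091e-04] [ 0.09513294  0.23372805 -2.57730137] [-0.05792647 -0.00984735 -0.04383462] 0.05912667624643468
```

View pics/r10.png

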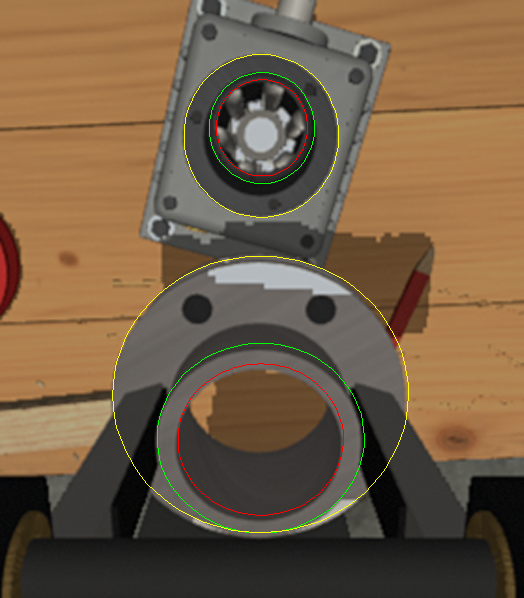

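>>> arm_command(
  plan=[1, 0.23, 0, 0, 0, 1, 0.23, 0, 0, 0, 1, 0.23, 0, 0, 0, 1, 0.23, 0, 0, 0, 1, 0.23, 0, -0.05, 0, 1, 0.23, 0, -0.08, 0, 1, 0.23, 0, -0.11, 0, 1, 0.23, 0, -0.13, 0, 1, 0.23, 0, -0.13, 0],
)

```text
time_s: 16.2
ee_pos: [0.5112, -0.0176, 0.352]
eef_rot: [-3.141, 0.001, -0.001]
force: [-0.6, -0.8, -3.0]
grip_width: 0.0597
```

Run:
```python
from h import *
o=sensors.get_obs();print(o['ee_pos'],o['eef_rot'],o['force'],o['moment'])
im=vision.camera('wrist');cv2.imwrite('pics/w11.png',cv2.resize(im[120:340,200:440],(654,600),interpolation=cv2.INTER_CUBIC))
```

```text
[ 0.51124095 -0.01764411  0.3520155 ] [-3.14144188e+00  1.41095936e-03 -8.03126838e-04] [-0.59573829 -0.84771791 -2.96923551] [-0.00108432 -0.01342553 -0.06992868]
```

View pics/w11.png

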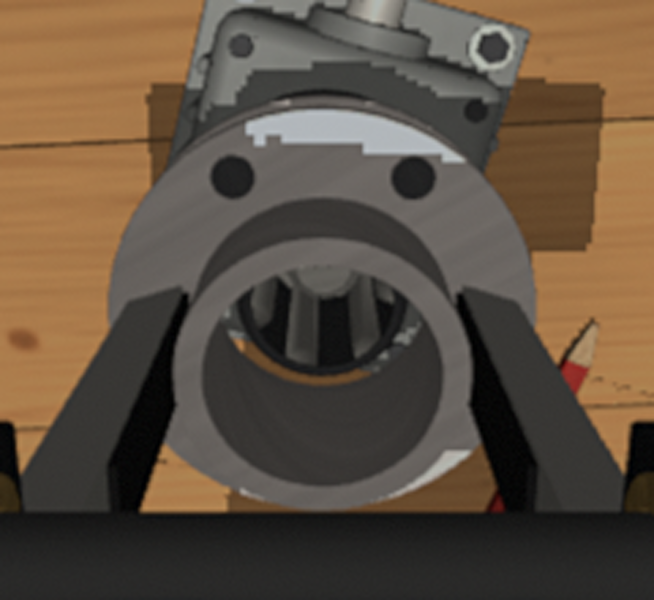

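>>> arm_command(
  plan=[1, 0.002, 0, -0.03, 0, 1, 0.002, 0, -0.06, 0, 1, 0.002, 0, -0.06, 0],
)

```text
time_s: 16.55
ee_pos: [0.512, -0.0176, 0.3269]
eef_rot: [-3.141, 0.003, -0.001]
force: [0.1, 0.1, -2.2]
grip_width: 0.0592
```

Run:
```python
from h import *
o=sensors.get_obs();print(o['ee_pos'],o['eef_rot'],o['force'],o['moment'])
im=vision.camera('wrist');cv2.imwrite('pics/w12.png',cv2.resize(im[120:340,200:440],(654,600),interpolation=cv2.INTER_CUBIC))
```

```text
[ 0.51198949 -0.01764192  0.32685655] [-3.14127900e+00  2.99685505e-03 -8.54497194e-04] [ 0.07670015  0.05746724 -2.19176897] [0.00748835 0.04315148 0.00563361]
```

View pics/w12.png

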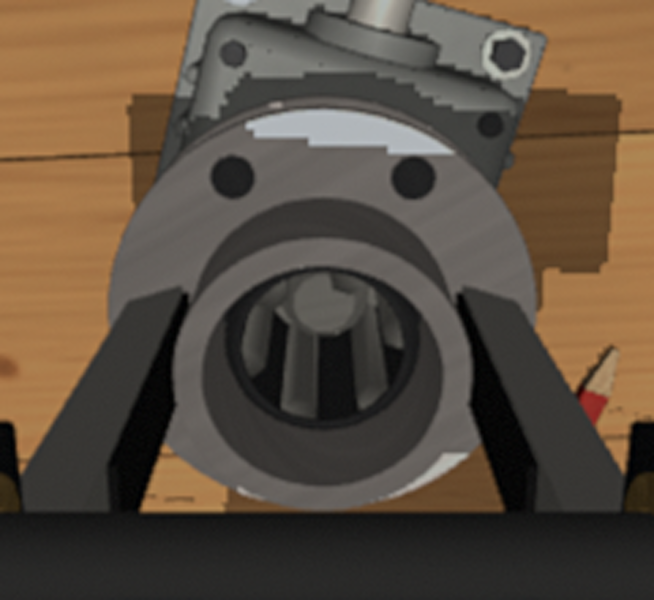

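>>> arm_command(
  plan=[1, 0, 0, -0.02, 0, 1, 0, 0, -0.04, 0, 1, 0, 0, -0.055, 0, 1, 0, 0, -0.055, 0],
)

```text
time_s: 17.0
ee_pos: [0.5122, -0.0177, 0.3059]
eef_rot: [-3.141, 0.001, -0.001]
force: [0.5, 0.3, -2.0]
grip_width: 0.0591
```

Run:
```python
from h import *
o=sensors.get_obs();print(o['ee_pos'],o['eef_rot'],o['force'],o['moment'])
```

```text
[ 0.51219036 -0.01769029  0.30587801] [-3.14146199e+00  1.24933837e-03 -9.01846153e-04] [ 0.46856431  0.34218335 -2.04262924] [ 0.02127758 -0.03607702  0.02187974]
```

>>> arm_command(
  plan=[1, 0, 0, -0.005, 0, 1, 0, 0, -0.01, 0, 1, 0, 0, -0.01, 0],
)

```text
time_s: 17.3
ee_pos: [0.5123, -0.0177, 0.3028]
eef_rot: [3.142, -0.0, -0.001]
force: [0.6, -0.3, -2.0]
grip_width: 0.0597
```

>>> arm_command(
  plan=[1, 0, 0, -0.0025, 0, 1, 0, 0, -0.0025, 0],
)

```text
time_s: 17.5
ee_pos: [0.5124, -0.0177, 0.302]
eef_rot: [3.142, -0.001, -0.001]
force: [1.2, 0.1, -2.1]
grip_width: 0.0595
```

>>> arm_command(
  plan=[1, 0, 0, -0.0025, 0, 1, 0, 0, -0.0025, 0],
)

```text
time_s: 17.7
ee_pos: [0.5124, -0.0177, 0.301]
eef_rot: [3.142, -0.001, -0.001]
force: [3.5, -0.2, -1.6]
grip_width: 0.0593
```

>>> arm_command(
  plan=[1, 0, 0, -0.00125, 0, 1, 0, 0, -0.00125, 0],
)

```text
time_s: 17.9
ee_pos: [0.5124, -0.0177, 0.3005]
eef_rot: [3.142, -0.001, -0.001]
force: [2.4, 0.3, -1.8]
grip_width: 0.0593
```

>>> arm_command(
  plan=[1, 0.0015, 0, 0, 0, 1, 0.0015, 0, 0, 0],
)

```text
time_s: 18.1
ee_pos: [0.5129, -0.0177, 0.3002]
eef_rot: [-3.142, 0.0, -0.001]
force: [1.7, 0.3, -1.5]
grip_width: 0.0598
```

>>> arm_command(
  plan=[-0.45, 0, 0, 0, 0, -0.45, 0, 0, 0, 0, -0.45, 0, 0, 0, 0, -0.7, 0, 0, 0, 0, -0.7, 0, 0, 0, 0, -0.7, 0, 0, 0, 0],
)

```text
time_s: 18.7
ee_pos: [0.5129, -0.0177, 0.3004]
eef_rot: [-3.142, -0.0, -0.001]
force: [-0.2, 0.0, 0.2]
grip_width: 0.0798
```

Run:
```python
from h import *
o=sensors.get_obs();print(o['ee_pos'],o['force'],o['moment'],o['grip_width'])
im=vision.camera('wrist');cv2.imwrite('pics/w13.png',cv2.resize(im[120:340,200:440],(654,600),interpolation=cv2.INTER_CUBIC))
s=vision.camera('side');cv2.imwrite('pics/s13.png',cv2.resize(s[150:260,300:400],(545,600),interpolation=cv2.INTER_CUBIC))
```

```text
[ 0.51287842 -0.017682    0.30037535] [-0.1890584   0.01683156  0.21519323] [0.04251792 0.00742284 0.02074309] 0.07984386687001849
```

View pics/w13.png

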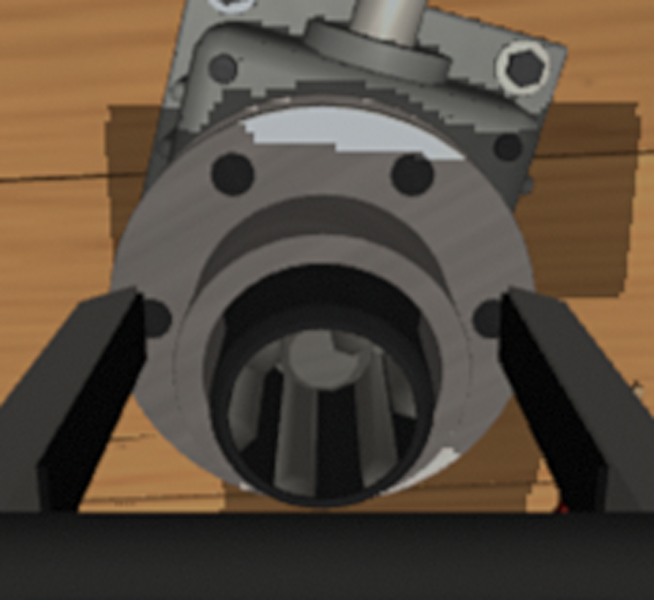

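View pics/s13.png

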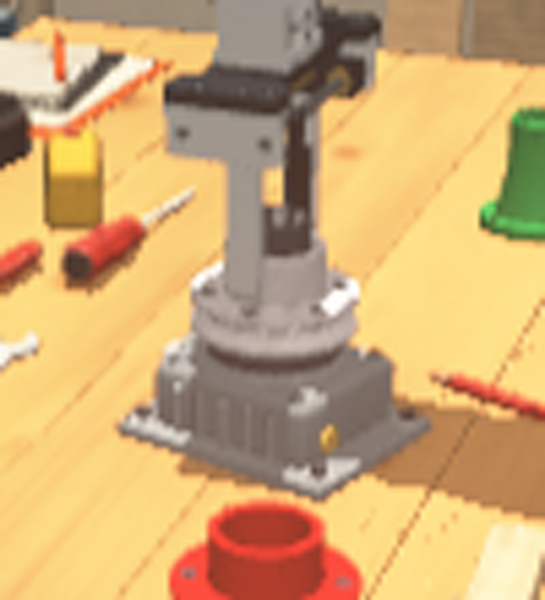

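The pulley is seated. Next I back away straight up and check that it's level.

>>> arm_command(
  plan=[-1, 0, 0, 0, 0, -1, 0, 0, 0, 0, -1, 0, 0, 0.06, 0, -1, 0, 0, 0.15, 0, -1, 0, 0, 0.27, 0, -1, 0, 0, 0.27, 0, -1, -0.18, 0, 0.27, 0, -1, -0.18, 0, 0.27, 0, -1, -0.18, 0, 0.27, 0, -1, -0.18, 0, 0.27, 0],
)

```text
time_s: 19.8
ee_pos: [0.441, -0.0177, 0.4086]
eef_rot: [3.142, -0.001, -0.001]
force: [0.0, 0.6, 0.3]
grip_width: 0.0939
```

Run:
```python
from h import *
o=sensors.get_obs();print(o['ee_pos'],o['force'],o['grip_width'])
im=vision.camera('wrist');cv2.imwrite('pics/w14.png',im)
c=im[30:210,220:420];big=cv2.resize(c,None,fx=3,fy=3,interpolation=cv2.INTER_CUBIC)
t=np.linspace(0,2*np.pi,80)
def circ(cx,cy,z,r,col):
    q=[proj('wrist',(cx+r*np.cos(a),cy+r*np.sin(a),z)) for a in t]
    cv2.polylines(big,[np.int32([((b-220+.5)*3,(a-30+.5)*3) for a,b in q])],True,col,1)
x,y=.5119,-.0172
circ(x,y,.138,.021,(0,255,0));circ(x,y,.072+.052,.03,(0,0,255));circ(x,y,.0945,.05,(0,255,255))
cv2.imwrite('pics/r14.png',big)
s=vision.camera('side');cv2.imwrite('pics/side14.png',s);cv2.imwrite('pics/s14.png',cv2.resize(s[150:260,300:400],(545,600),interpolation=cv2.INTER_CUBIC))
x,y=.512,-.017
for z in(.056,.072,.0945,.124,.141): print(z,proj('side',(x,y,z)))
```

```text
[ 0.44097788 -0.01771113  0.40858313] [0.04480156 0.62552454 0.30743281] 0.09394929703245657
0.056 (np.float64(213.6393973186354), np.float64(349.71093824982216))
0.072 (np.float64(209.1127100277555), np.float64(349.76160897287724))
0.0945 (np.float64(202.6836096965609), np.float64(349.8335748811545))
0.124 (np.float64(194.1399976974344), np.float64(349.9292101591579))
0.141 (np.float64(189.15656958008398), np.float64(349.9849935366639))
```

View pics/r14.png

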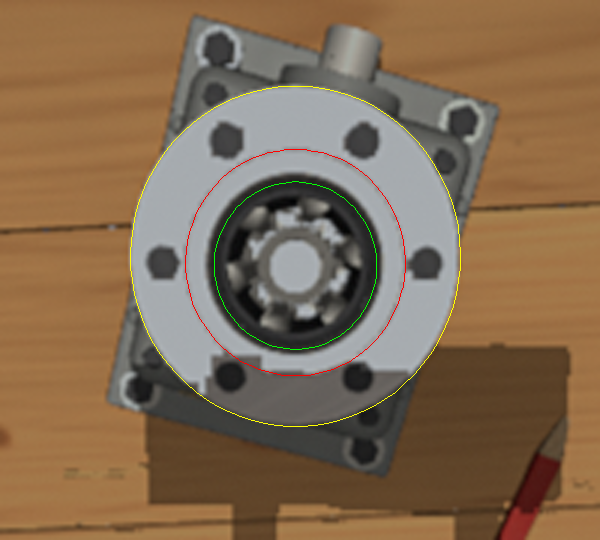

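View pics/s14.png

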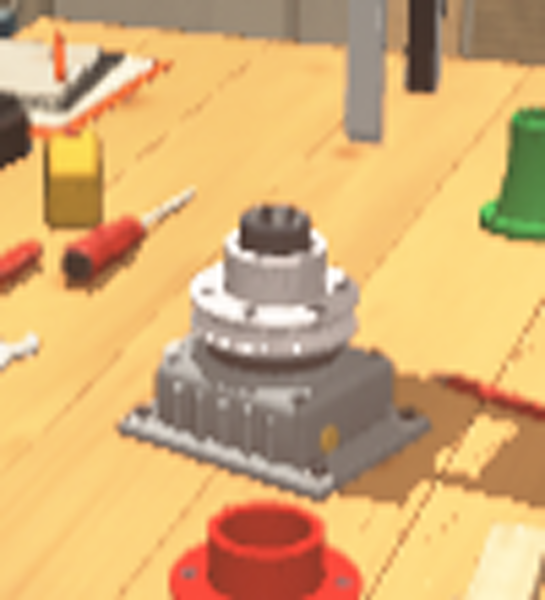

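The pulley is level and concentric: its rim, boss and bore match the overlays drawn for the expected resting height. Nothing touches the work, so I'm handing in.

```bash
python3 -c "
from station import job
print(job.hand_in())"
```

```text
the job is handed in; nothing more can be done
None
```

The hub is home on the shaft and the pulley rests loosely over its taper. I handed in at about 20 s, with the gripper open and clear of the work.

- **Hub:** I turned the dark hub about 5° to match the teeth as measured in the wrist picture. It meshed at the first try, so no rocking was needed. It slid down with at most about 5 N sideways and stopped on the shoulder at a push of about 16 N.
- **Pulley:** I lowered the bright aluminium pulley, boss up, until it just touched the taper on one side. I re-centred it by about 0.6 mm and released it to settle under its own weight. It was never pushed down.
- **Last checks:** The wrist overlay of rim, boss and hub at the expected resting heights matched the picture to about 1 mm. The side view shows the pulley level, with the hub boss standing out above it. The wrist force was about zero. I did not move the other tools or the red and green look-alikes.
- **Disagreements:**
  - In the close wrist view the network reported only the red pulley, so I located the aluminium one from its bore and rim circles.
  - The top and wrist cameras differed by 4 to 5 mm on the hub and shaft, and by about 12 mm on the pulley. I used the wrist camera's values.
  - At the pulley grasp there was about 5 N upward on the tool that I did not explain; it was gone once the pulley was lifted.

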